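# Level the sprung instrument shelf

### The job

Lay the spirit level lengthwise on the black rubber strip of the small instrument shelf, press it down firmly for a moment so that it beds, and let go of it. Then take the wing knob of the shelf's levelling foot, push it down so that the foot bears firmly on its steel pad, and turn it until the bubble stands between the two marks. Finish while still holding the knob and pressing the foot onto the pad with the bubble centred, so that a colleague can lock it; leave the glassware and slide box where they are.

Things in the scene. Friction and masses are not known exactly. Their poses are not given: they have to be found in the camera images.
- level_center (a point): Spirit level: aluminium bar 130 long (its x), 24 wide (y), 40 high (z), black ends, 0.25 kg, loose on the bench at the start. This point is its centre, 20 above its underside. On top in the middle: a green vial window 58 x 17 with a light oval bubble 12 long and two black marks across it, 9.5 either side of the middle.
- bubble_mid (a point): Centre of the bubble, on top of the level (41 above its underside). Seen along the level's own x axis it stands at 0 when centred, +-0.022 at most. It floats to the higher end: at rest 1 mm off centre per 0.001 rad of slope along the level; it takes about 1.5 s to settle.
- stand: Shelf. Origin on the bench under the hinge axis; x runs from hinge to levelling foot, z up. White board 315 long (x -25 to 290), 180 wide, 16 thick, top 60 above the bench when level; hinge at x 0, height 52, brackets at y +-108 rise to 69. Springs lift the free end: the foot hangs about 3 to 9 clear of its pad, and 2 to 8 N down on the knob brings it there.
- seat (a point): Middle of the black rubber strip (150 long, 50 wide, flush) on the top face of the board, 100 from the hinge towards the foot; x along the board to the foot, z out of its top face. The level goes here.
- foot_grip (a point): Wing knob of the levelling foot: black upright bar 46 long (this point's x), 14 thick (y), 34 high on a round collar 30 wide. This point is on its axis, 15 below the bar's top, about 50 above the board's top, 240 from the hinge. The bar is free to grip across its thickness from 17 below to 15 above this point.
- foot (a joint): Turn of the wing knob, rad, growing clockwise from above, range -1.9 to 1.9. Clockwise screws the foot out 3.2 mm per rad: pressed on its pad, the board's slope changes 0.0133 rad per rad, free end rising; the knob keeps its height. It starts too far in: 0.5 to 1.4 rad clockwise levels it; the angle differs each time, only the bubble tells. Friction 0.12 N m, stays where left.
- pad: Round steel pad, 48 across, 6 high, fixed on the bench under the levelling foot, 240 from the hinge. Origin at the centre of its underside; its height differs by up to 0.8 each way from one start to the next. Some 12 to 20 N down on the knob in all (springs included) is a firm press on the pad; it and the screw are rigid.
- beaker: Glass beaker, 70 across, 95 high; bystander. Origin at the centre of its underside.
- jar: Amber glass jar with a white cap, 60 across, 85 high; bystander. Origin at the centre of its underside.
- slidebox: Grey slide box 90 x 170 x 34; bystander. Origin at the centre of its underside.
There are look-alikes about, which are no part of the job. There is more than one size of the part that bears level_center; the job needs the middle-sized.

How it is judged:
By the outcome, as a careful person would: the job done as asked, in the order asked, and still so for the second after the job is handed in, while the arm keeps its last pose, push and grip.
It also fails if it takes over 64 s, if anything falls off the work surface, if the arm or the gripper's body presses on something with over 40 N, if the wrist force passes 120 N, or if a joint passes its speed limit or range.

### The arm

A 7-joint arm with a two-finger parallel gripper is mounted at the origin on the work surface. World frame = base frame: x ahead of the robot, y to its left, z up, the work surface at z = 0. Lengths are in m, angles in rad, forces in N, time in s.
With the tool pointing down it reaches from about 0.35 to 0.9 m from the base axis. Payload 8.1 kg.
Tool frame: the origin (TCP) lies at the very end of the fingers, on their centre line; the grasp point (between the pads) lies 19 mm behind it; x points along the fingers, y is the direction in which the jaws open and shut, and the axes are right-handed (so a half turn about x gives the same grasp; the last joint's range is limited). The gripper opens to 92 mm and grips with 3 to 60 N. Pads are 19 mm wide; open, the fingers measure 130 mm over their backs; the gripper's body (75 mm by 190 mm) begins 47 mm behind the grasp point.
Start: joints at [1.161, 0.434, 0.025, 1.573, -0.012, 1.134, -0.075], TCP at [0.189, -0.596, 0.227] pointing down, gripper open.
Joint ranges: [-2.62, 2.62], [-0.44, 2.09], [-1.27, 1.32], [0.08, 2.57], [-1.32, 4.46], [0.12, 2], [-2.74, 2.74]. Speed limits (rad/s): [2.22, 2.22, 3.01, 3.01, 3.14, 3.14, 3.14].

### API

Orientations are given as a rotation vector (axis times angle).
In Python, from cell import arm gives the robot as it stands.
- The arm moves only by the tool servo_tool, never from a script. Its argument "plan" is a list of rows, each a list of 2 entries, a list of its own where there are three numbers: the shift along the world's x, y, z in cm, then the turn, a rotation vector about the world's x, y, z in degrees. A call has 1 to 12 rows; each row is the pose to reach, as a shift and turn from the pose measured when the call began; what a row does not reach only later rows make up. A row lasts 1/10 s, in which the tool goes at most 50 mm and 8.59 degrees, less where a joint would pass 70% of its speed; a pose out of reach is approached as far as the arm can. A call with a gripper value outside its range is refused whole. "grip" is the opening, from 0 (shut) to 1 (fully open), set as the call begins (left out, the last holds). The fingers move at their own pace and stop on an object; "squeeze" is the grip in N (left out, the last holds). Time passes only in rows, so rows that repeat a pose let the fingers close. It gives the time, the measured TCP pose, the force and the opening at its end, in the units of the state.
- arm.observe(): the state, without advancing time (a new reading comes with each control period).
- arm.get_image(name): name is "scene" or "top" or "wrist"; returns a dict with "frame" (384x512x3 uint8, blue, green, red), "fx", "fy", "cx", "cy" (pixels), "position" and "rotation" of the camera in the world. Camera axes: x right, y down, z forward; pixel columns grow to the right and rows downward; lengths in m; the calibration is good to about 2 mm. The wrist camera is an equidistant fisheye: a pixel r from the principal point sees the ray r / f radians off the axis. A picture is of the moment at which its call begins. There is no depth.
- arm.sign_off(): hands the job in, once; it reports no verdict.
Trained networks look in a picture, given as the dict that the camera call returned (one of the last four; its "shot" number tells which), for a name from the list of things; names that differ only in an ending like _2 or _b are one class to them, and where a whole thing is asked for, a point or a joint stands for the part that bears it (a point fixed in the world has none). Each returns a list of dicts, best first, with "score" (0 to 1); they miss things now and then, are a little off and sometimes report something else, mostly with a low value. They report only what shows in the picture. A call takes as long as a camera call. They do not tell look-alikes from the thing itself.
- arm.search_frame(picture, query): "at" ([column, row] in pixels, amid what is visible of it).
- arm.trace(picture, query): "pixels" (384x512 bool, what is visible of it) and "at" ([column, row] in pixels, amid what is visible of it).
The state is a dict: "clock": time; "joints": joint angles; "dq": joint speeds; "joint_efforts": joint torques, N m; "position": TCP position; "ee_rot": TCP orientation; "force": force on the tool from outside, world axes, zero at the start; "ft_torque": the same for the moment, N m; "width": opening from 0.0 (shut) to 1.0 (fully open).
Only numpy, scipy, OpenCV 4.12 (cv2) and the standard library are available. Lean on these libraries where they do the work, as an engineer would, in place of code of your own. Each camera call takes 0.05 s, during which the arm holds its last target.

## Working session

There is one attempt and no reset: what is moved stays moved. The work goes in short steps, Python scripts to look and compute and a tool call to move; the robot and the scene stay as the last step left them, time stands still between calls to the robot, and variables do not carry over. Pictures are saved under pics/ and viewed, and the job is handed in when it is done.

Besides the shell and the picture viewer there is one more tool, called after "Call:" as a command line: name --argument value ..., lists and objects as JSON in quotes. servo_tool: Moves the arm, as the interface text tells. Its arguments: {"type":"object","properties":{"plan":{"type":"array","items":{"type":"array"}},"grip":{"type":"number"},"squeeze":{"type":"number"}},"required":["plan"]}

```bash
ls; mkdir -p pics; cat > h.py <<'E'
import numpy as np, cv2
from scipy.spatial.transform import Rotation as R
from cell import arm
def ray(p,uv):
    fx,fy,cx,cy=p["fx"],p["fy"],p["cx"],p["cy"]
    u,v=uv
    if p.get("wr"):
        dx,dy=(u-cx)/fx,(v-cy)/fy; r=np.hypot(dx,dy)+1e-12
        d=np.array([np.sin(r)*dx/r,np.sin(r)*dy/r,np.cos(r)])
    else: d=np.array([(u-cx)/fx,(v-cy)/fy,1.])
    Rm=np.array(p["rotation"]); Rm=Rm if Rm.shape==(3,3) else R.from_rotvec(Rm).as_matrix()
    return np.array(p["position"]),Rm@d
def onz(p,uv,z):
    o,d=ray(p,uv); return o+d*(z-o[2])/d[2]
def proj(p,X):
    Rm=np.array(p["rotation"]); Rm=Rm if Rm.shape==(3,3) else R.from_rotvec(Rm).as_matrix()
    c=Rm.T@(np.array(X)-np.array(p["position"]))
    if p.get("wr"):
        r=np.hypot(c[0],c[1])+1e-12; t=np.arctan2(r,c[2]); return np.array([p["cx"]+p["fx"]*t*c[0]/r,p["cy"]+p["fy"]*t*c[1]/r])
    return np.array([p["cx"]+p["fx"]*c[0]/c[2],p["cy"]+p["fy"]*c[1]/c[2]])
def get(n):
    p=arm.get_image(n); p["wr"]=(n=="wrist"); return p
def save(p,name,crop=None,s=1):
    f=p["frame"]
    if crop: f=f[crop[1]:crop[3],crop[0]:crop[2]]
    f=cv2.resize(f,None,fx=s,fy=s,interpolation=cv2.INTER_CUBIC) if s!=1 else f
    cv2.imwrite("pics/"+name+".png",f)
E
python3 - <<'E'
from h import *
s=arm.observe(); print(s)
for n in ("scene","top","wrist"):
    p=get(n); save(p,n+"0",s=1.5); print(n,p["fx"],p["cx"],p["cy"],p["position"],p["rotation"])
    for q in ("level_center","seat","foot_grip","pad","stand","beaker","jar","slidebox","bubble_mid"):
        print(q,[(np.round(a["at"]).tolist(),round(a["score"],2)) for a in arm.search_frame(p,q)])
E
```

```text
pics
{'clock': 0.0, 'joints': array([ 1.1613803 ,  0.43524484,  0.02498537,  1.57409872, -0.01158405,
        1.13401264, -0.07507461]), 'dq': array([ 0.00033273, -0.00050896, -0.00084001,  0.00038964, -0.00062275,
       -0.00168002, -0.00088515]), 'joint_efforts': array([-5.43711249e-04, -6.67849445e+01,  9.85032544e-01, -3.14464509e+01,
       -6.02381257e-02,  4.26962378e-02,  1.53123810e-04]), 'position': array([ 0.18854135, -0.5953388 ,  0.22593093]), 'ee_rot': array([ 2.05634174,  0.31960153, -2.05719614]), 'force': array([-0.03579856,  0.24237011,  0.24374808]), 'ft_torque': array([-2.27898517e-02,  2.66834171e-02,  3.71231151e-05]), 'width': 0.9989868402453956}
scene 405.87539255199124 255.4295249117876 187.9010386541549 [ 1.44353492 -0.47030295  0.73424565] [-1.86706913 -1.27988219  0.6560685 ]
level_center [([181.0, 217.0], 0.92), ([139.0, 242.0], 0.57), ([221.0, 180.0], 0.56), ([196.0, 251.0], 0.47)]
seat [([329.0, 174.0], 0.61)]
foot_grip [([295.0, 158.0], 0.52)]
pad []
stand [([329.0, 172.0], 0.89)]
beaker [([283.0, 230.0], 0.74)]
jar [([196.0, 254.0], 0.77)]
slidebox [([92.0, 214.0], 0.94)]
bubble_mid []
top 379.78926786518196 258.73717775158525 198.6704688725907 [ 0.41833911 -0.14520956  1.3567019 ] [-2.16266901  2.14311093 -0.14448065]
level_center [([270.0, 246.0], 0.83), ([313.0, 205.0], 0.67), ([173.0, 215.0], 0.55)]
seat [([174.0, 214.0], 0.66), ([175.0, 217.0], 0.33)]
foot_grip []
pad []
stand [([203.0, 222.0], 0.62), ([173.0, 214.0], 0.61)]
beaker []
jar [([314.0, 166.0], 0.55)]
slidebox []
bubble_mid []
wrist 297.3186396354542 254.00975620981444 193.19541822122994 [ 0.25669776 -0.57440608  0.38483163] [ 2.35511952 -1.72371478 -0.23186156]
level_center [([22.0, 5.0], 0.59)]
seat []
foot_grip []
pad []
stand []
beaker []
jar []
slidebox [([276.0, 6.0], 0.59)]
bubble_mid [([279.0, 7.0], 0.56)]
```

View pics/scene0.png

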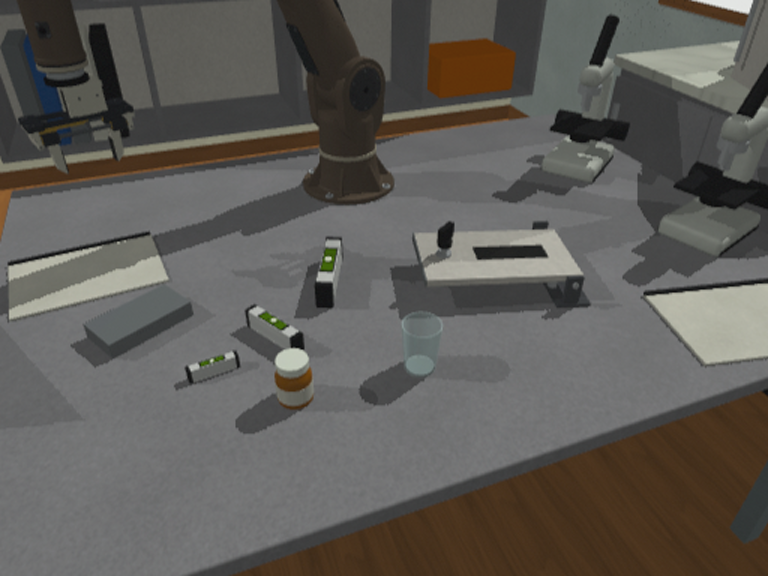

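View pics/top0.png

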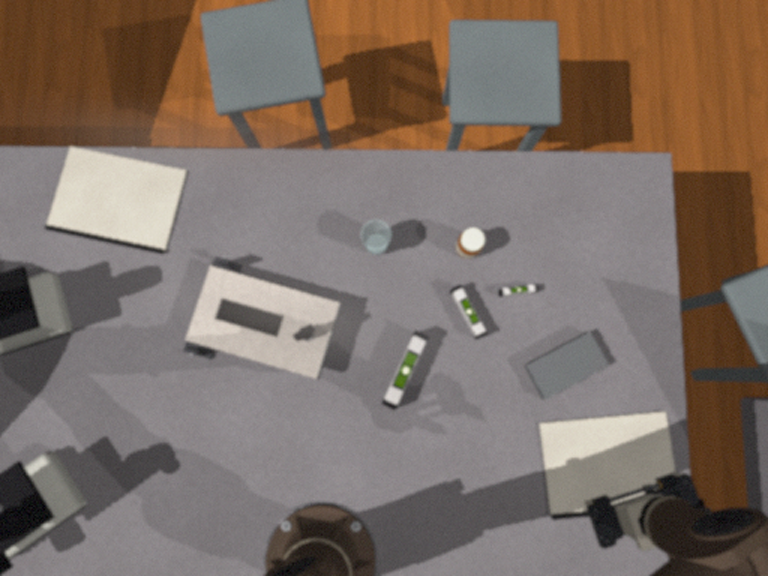

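View pics/wrist0.png

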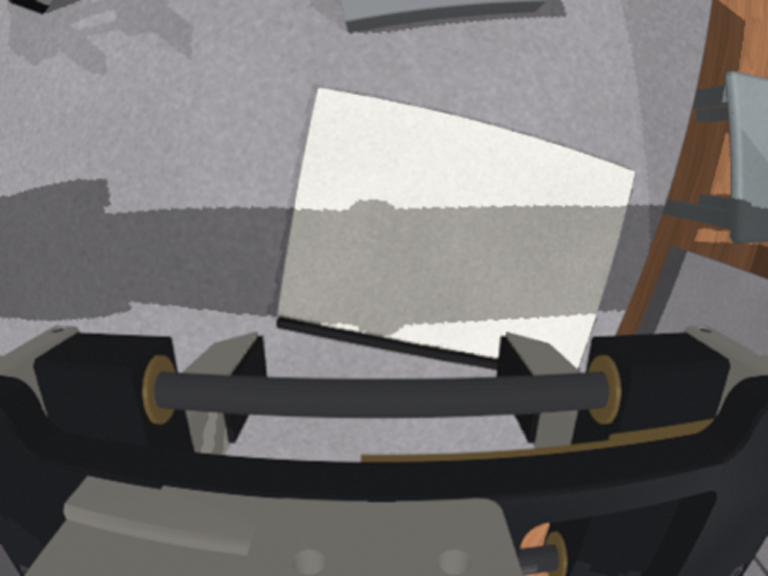

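The middle-sized level is the one near (312,208) in the top image (native pixels), between the large one at (270,246) and the tiny one at (345,193). The shelf's hinge is at the left in the top view (+y), with the knob at about (203,221).

```bash
python3 - <<'E'
from h import *
p=get("top"); save(p,"top1",(110,160,350,280),3.3); 
for q in ("level_center","seat","stand","foot_grip"):
    for a in arm.trace(p,q):
        m=a["pixels"].astype(np.uint8); 
        r=cv2.minAreaRect(np.argwhere(m)[:,::-1].astype(np.float32))
        b=cv2.boxPoints(r); z=.04 if q[0]=='l' else .062
        w=np.array([onz(p,c,z) for c in b])[:,:2]
        print(q,a["score"],np.round(a["at"]),m.sum(),np.round(w,3).tolist(),np.round([np.linalg.norm(w[0]-w[1]),np.linalg.norm(w[1]-w[2])],3),"c",np.round(w.mean(0),4))
p=get("scene"); save(p,"scene1",(110,130,410,290),2.6)
for q in ("level_center","seat","stand","foot_grip"):
    for a in arm.trace(p,q):
        m=a["pixels"];print(q,a["score"],np.round(a["at"]),m.sum(), onz(p,a["at"],{'l':.03,'s':.062,'f':.115}[q[0]]))
E
```

```text
level_center 0.96 [270. 246.] 525 [[0.353, -0.13], [0.521, -0.204], [0.507, -0.237], [0.34, -0.163]] [0.183 0.035] c [ 0.4302 -0.1834]
level_center 0.82 [312. 206.] 319 [[0.614, -0.284], [0.63, -0.312], [0.516, -0.373], [0.5, -0.345]] [0.032 0.129] c [ 0.565  -0.3289]
level_center 0.56 [344. 193.] 131 [[0.62, -0.401], [0.632, -0.489], [0.614, -0.491], [0.602, -0.402]] [0.09  0.018] c [ 0.617  -0.4459]
seat 0.86 [172. 214.] 4764 [[0.494, 0.315], [0.67, 0.271], [0.578, -0.039], [0.404, 0.01]] [0.182 0.324] c [0.5364 0.1395]
stand 0.78 [174. 216.] 5164 [[0.467, 0.324], [0.694, 0.261], [0.595, -0.046], [0.372, 0.023]] [0.236 0.323] c [0.5321 0.1406]
foot_grip 0.48 [203. 222.] 94 [[0.512, 0.074], [0.534, 0.031], [0.509, 0.018], [0.487, 0.061]] [0.048 0.028] c [0.5104 0.0459]
level_center 0.88 [183. 217.] 552 [ 0.57037842 -0.33718564  0.03      ]
level_center 0.81 [220. 180.] 654 [ 0.43512461 -0.18841463  0.03      ]
level_center 0.72 [143. 244.] 447 [ 0.641961   -0.45537976  0.03      ]
seat 0.71 [328. 172.] 3689 [0.55659301 0.1202175  0.062     ]
stand 0.65 [332. 174.] 3993 [0.5693464 0.1271245 0.062    ]
foot_grip 0.74 [294. 157.] 153 [0.51869987 0.01889349 0.115     ]
```

View pics/top1.png

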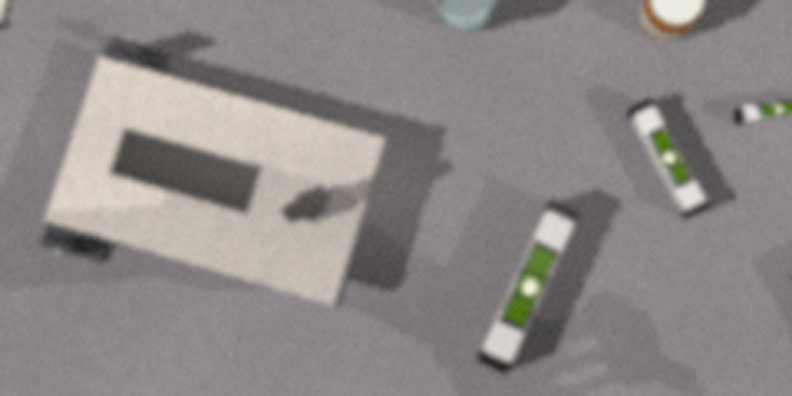

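View pics/scene1.png

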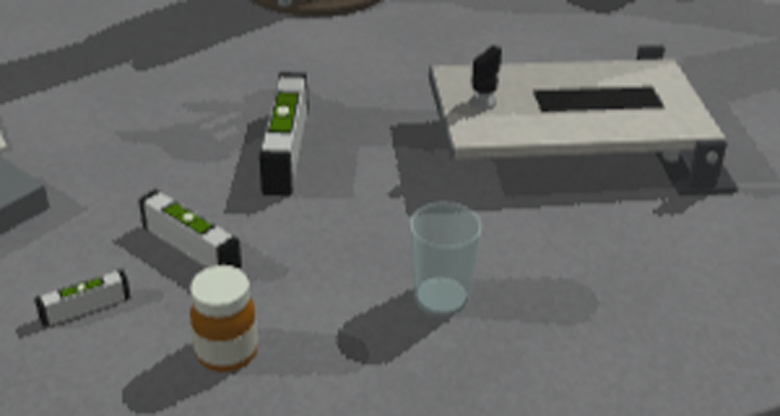

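```bash
python3 - <<'E'
from h import *
p=get("top")
w=[onz(p,(110+c[0]/3.3,160+c[1]/3.3),.064) for c in [(125,130),(260,168),(247,212),(112,174)]]
print(np.round(w,4),np.mean(w,0))
a=w[1]-w[0];b=w[2]-w[3];print([np.degrees(np.arctan2(v[1],v[0])) for v in (a,b)],np.linalg.norm(a),np.linalg.norm(w[2]-w[1]))
s=arm.observe();M=R.from_rotvec(s["ee_rot"]).as_matrix();print(M.round(3))
print("jaw yaw",np.degrees(np.arctan2(M[1,1],M[0,1])),"z yaw",np.degrees(np.arctan2(M[1,2],M[0,2])))
pw=get("wrist");Rm=R.from_rotvec(pw["rotation"]).as_matrix()
print("cam in tool",M.T@(pw["position"]-s["position"]),"\n",(M.T@Rm).round(3))
E
```

```text
[[0.5855 0.2348 0.064 ]
 [0.5471 0.0932 0.064 ]
 [0.5014 0.105  0.064 ]
 [0.5394 0.2461 0.064 ]] [0.5433457 0.169782  0.064    ]
[np.float64(-105.16773986337982), np.float64(-105.09593584325117)] 0.1467864588659159 0.047203261910717276
[[ 0.     0.302 -0.953]
 [-0.    -0.953 -0.302]
 [-1.     0.    -0.   ]]
jaw yaw -72.42344314813897 z yaw -162.42344313480802
cam in tool [-1.58077693e-01  1.03163221e-04 -7.12365509e-02] 
 [[ 0.001 -0.263  0.965]
 [ 1.     0.001 -0.001]
 [-0.     0.965  0.263]]
```

Call:
servo_tool --plan '[[[37.6,26.6,-3],[0,0,10.4]],[[37.6,26.6,-3],[0,0,10.4]],[[37.6,26.6,-3],[0,0,10.4]],[[37.6,26.6,-3],[0,0,10.4]],[[37.6,26.6,-3],[0,0,10.4]],[[37.6,26.6,-3],[0,0,10.4]],[[37.6,26.6,-3],[0,0,10.4]],[[37.6,26.6,-3],[0,0,10.4]],[[37.6,26.6,-3],[0,0,10.4]],[[37.6,26.6,-3],[0,0,10.4]],[[37.6,26.6,-3],[0,0,10.4]],[[37.6,26.6,-3],[0,0,10.4]]]' --grip 1

```text
clock: 3.3
position: [0.5636, -0.3311, 0.1966]
ee_rot: [1.948, 0.484, -1.95]
force: [-0.7, -0.7, -1.0]
width: 1.002
```

```bash
cat >> h.py <<'E'
def st():
    s=arm.observe();M=R.from_rotvec(s["ee_rot"]).as_matrix()
    print("t",round(s["clock"],2),"pos",s["position"].round(4),"jaw yaw",round(np.degrees(np.arctan2(M[1,1],M[0,1])),2),"down",M[:,0].round(3),"F",s["force"].round(2),"T",s["ft_torque"].round(2),"w",round(s["width"]*92,1),"j",s["joints"].round(2)); return s
E
python3 - <<'E'
from h import *
st()
p=get("wrist");save(p,"w1",s=1.5)
for a in arm.trace(p,"level_center"):
    m=a["pixels"].astype(np.uint8);print(a["score"],a["at"],m.sum(),onz(p,a["at"],.04))
E
```

```text
t 3.3 pos [ 0.5636 -0.3311  0.1966] jaw yaw -62.09 down [-0.001 -0.001 -1.   ] F [-0.66 -0.7  -1.02] T [-0.08  0.02  0.06] w 92.2 j [ 0.53  0.51 -0.12  1.53  0.07  1.11 -0.69]
0.98 [259.2, 175.0] 2442 [ 0.57123036 -0.33338487  0.04      ]
0.77 [126.3, 196.0] 2457 [ 0.47736131 -0.20717988  0.04      ]
0.6 [362.5, 183.0] 1040 [ 0.61904036 -0.44136517  0.04      ]
```

View pics/w1.png

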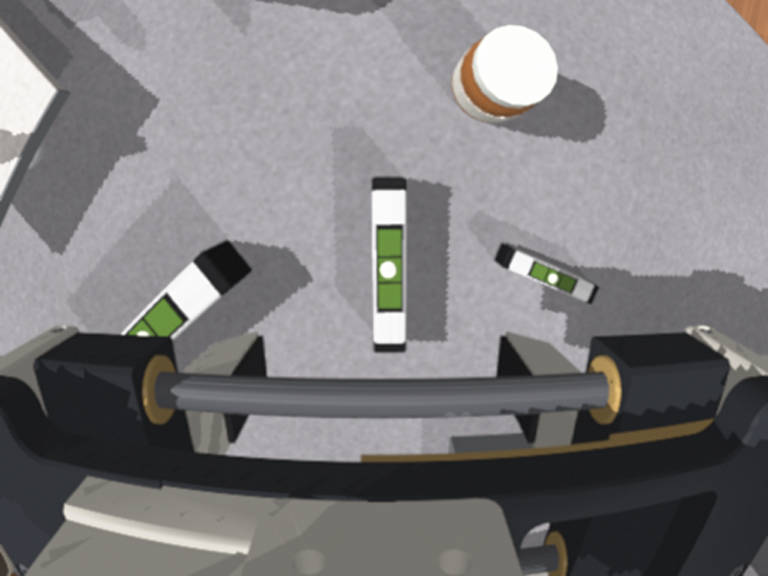

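```bash
python3 - <<'E'
from h import *
p=get("wrist");s=st()
A=onz(p,(389/1.5,178/1.5),.04);B=onz(p,(389/1.5,350/1.5),.04);C=onz(p,(388/1.5,270/1.5),.041)
L=onz(p,(373/1.5,264/1.5),.04);Rr=onz(p,(405/1.5,264/1.5),.04)
print(A,B,(A+B)/2,np.linalg.norm(A-B),np.degrees(np.arctan2(*(A-B)[[1,0]])),C,(L+Rr)/2,np.linalg.norm(L-Rr))
M=R.from_rotvec(s["ee_rot"]).as_matrix()
J=onz(p,(514/1.5,66/1.5),.085);print("jar",J,M.T@(J-(A+B)/2))
E
```

```text
t 3.45 pos [ 0.5631 -0.332   0.197 ] jaw yaw -62.21 down [-0.001 -0.001 -1.   ] F [ 0.82 -0.76 -0.51] T [ 0.02 -0.03  0.02] w 92.0 j [ 0.53  0.51 -0.12  1.53  0.06  1.11 -0.69]
[ 0.62417059 -0.30615332  0.04      ] [ 0.51052455 -0.36669241  0.04      ] [ 0.56734757 -0.33642287  0.04      ] 0.12876491601301415 28.044164714657388 [ 0.56560566 -0.33643157  0.041     ] [ 0.5696812  -0.33510582  0.04      ] 0.02310401178387694
jar [ 0.72504607 -0.33903426  0.085     ] [-0.04507849  0.07586267 -0.13825129]
```

Call:
servo_tool --plan '[[[0.4,-0.4,-4],[0,0,0]],[[0.4,-0.4,-8],[0,0,0]],[[0.4,-0.4,-12],[0,0,0]],[[0.4,-0.4,-15],[0,0,0]],[[0.4,-0.4,-17],[0,0,0]],[[0.4,-0.4,-18.5],[0,0,0]],[[0.4,-0.4,-18.5],[0,0,0]],[[0.4,-0.4,-18.5],[0,0,0]],[[0.4,-0.4,-18.5],[0,0,0]]]' --grip 0.65

```text
clock: 4.35
position: [0.5679, -0.3367, 0.0136]
ee_rot: [1.951, 0.479, -1.949]
force: [-0.6, -0.3, -0.3]
width: 0.65
```

```bash
python3 - <<'E'
from h import *
st()
p=get("wrist");save(p,"w2",s=1.5)
E
```

```text
t 4.35 pos [ 0.5679 -0.3367  0.0136] jaw yaw -62.23 down [ 0.002 -0.002 -1.   ] F [-0.6  -0.27 -0.33] T [-0.04 -0.03 -0.01] w 59.8 j [ 0.52  0.71 -0.1   1.67  0.1   0.76 -0.72]
```

View pics/w2.png

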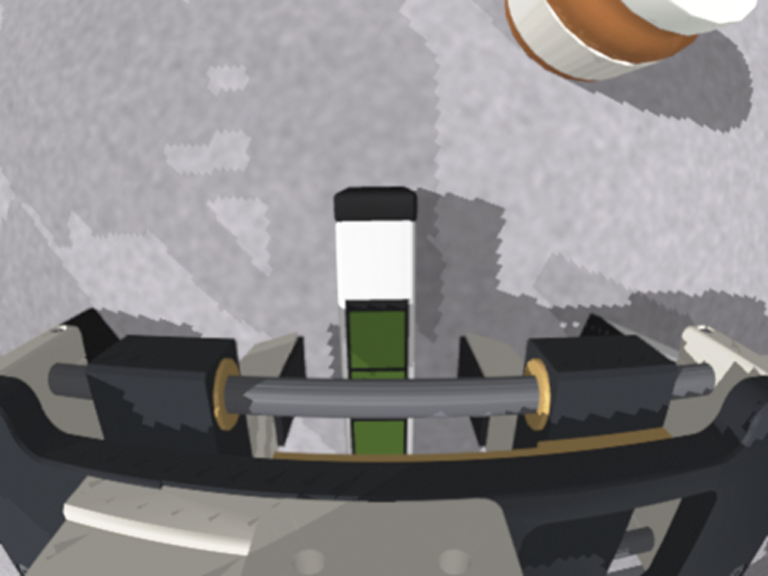

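The level (x≈377) sits between the fingers (mid≈380), so I'm gripping it.

Call:
servo_tool --plan '[[[0,0,0],[0,0,0]],[[0,0,0],[0,0,0]],[[0,0,0],[0,0,0]],[[0,0,0],[0,0,0]],[[0,0,0],[0,0,0]],[[0,0,0],[0,0,0]]]' --grip 0 --squeeze 35

```text
clock: 5.0
position: [0.5678, -0.3365, 0.0135]
ee_rot: [1.951, 0.48, -1.949]
force: [-0.8, 1.3, 1.5]
width: 0.26
```

```bash
python3 - <<'E'
from h import *
st()
p=get("wrist");save(p,"w3",s=1.5)
for uv in [(336,200),(416,200)]: pass
E
```

```text
t 5.0 pos [ 0.5678 -0.3365  0.0135] jaw yaw -62.22 down [ 0.001 -0.002 -1.   ] F [-0.79  1.34  1.55] T [0.17 0.1  0.06] w 23.9 j [ 0.52  0.71 -0.1   1.67  0.1   0.76 -0.72]
```

View pics/w3.png

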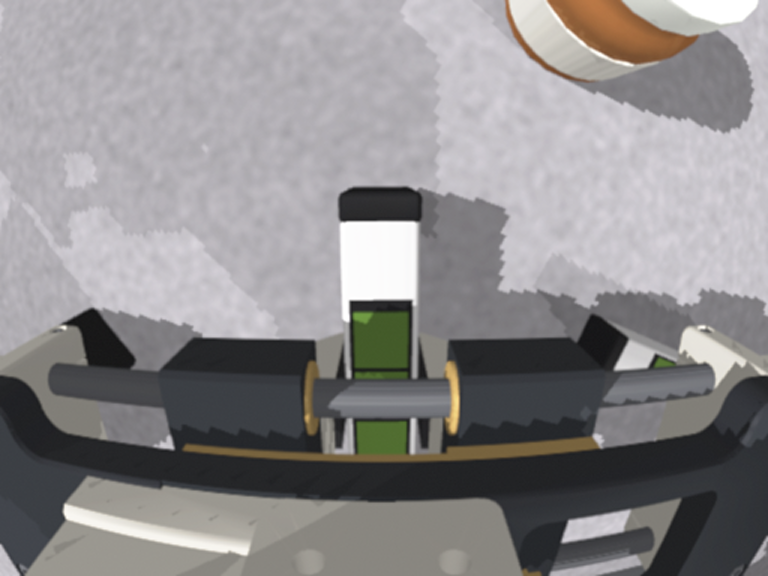

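Call:
servo_tool --plan '[[[0,0,5],[0,0,0]],[[0,0,10],[0,0,0]],[[0,0,15],[0,0,0]],[[0,0,18],[0,0,0]],[[-0.5,5,19],[0,0,5]],[[-1,10,19],[0,0,10]],[[-1.5,15,19],[0,0,16]],[[-2,20,19],[0,0,22]],[[-2.5,25,19],[0,0,28]],[[-2.5,30,19],[0,0,34]],[[-2.5,35,19],[0,0,40]],[[-2.5,40,19],[0,0,47]]]'

```text
clock: 6.25
position: [0.5422, 0.063, 0.2034]
ee_rot: [1.4, 1.072, -1.397]
force: [1.5, -0.9, -2.4]
width: 0.256
```

Call:
servo_tool --plan '[[[0,5,-2],[0,0,0.4]],[[0,10,-3],[0,0,0.4]],[[0,10.3,-4],[0,0,0.4]],[[0,10.3,-4],[0,0,0.4]],[[0,10.3,-4],[0,0,0.4]]]'

```text
clock: 6.75
position: [0.5421, 0.1649, 0.1631]
ee_rot: [1.394, 1.075, -1.394]
force: [0.5, -0.2, -1.9]
width: 0.258
```

```bash
python3 - <<'E'
from h import *
st()
p=get("wrist");save(p,"w4",s=1.5)
p=get("top");save(p,"top4",(110,130,350,280),3.3)
E
```

```text
t 6.75 pos [0.5421 0.1649 0.1631] jaw yaw -14.61 down [ 0.001 -0.002 -1.   ] F [ 0.47 -0.18 -1.91] T [-0.05 -0.08 -0.03] w 23.8 j [-0.07  0.44 -0.43  1.77  0.22  0.98 -0.85]
```

View pics/w4.png

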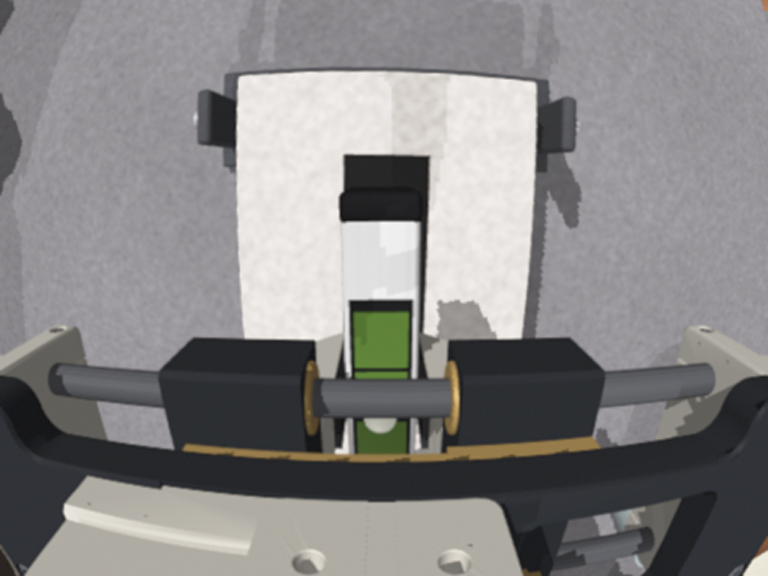

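```bash
python3 - <<'E'
from h import *
p=get("wrist"); s=st()
f=lambda u,v,z:onz(p,(u/1.5,v/1.5),z)
a,b=f(344,155,.0605),f(430,155,.0605); c,d=f(237,73,.0595),f(546,81,.0595)
e=(d-c);print("board w",np.linalg.norm(e),"strip w",np.linalg.norm(a-b))
yaw=np.degrees(np.arctan2(e[1],e[0]));yaw2=np.degrees(np.arctan2(*(b-a)[[1,0]]));print("y yaw",yaw,yaw2)
for y in (yaw,-15.1,yaw2):
    x=np.array([np.cos(np.radians(y-90)),np.sin(np.radians(y-90))])
    print(y,"seat from strip",((a+b)/2)[:2]+x*.075,"from board",((c+d)/2)[:2]+x*.125)
g=f(340,190,s["position"][2]-.0135+.04);h=f(421,190,s["position"][2]-.0135+.04)
print("level end",(g+h)/2,np.linalg.norm((g+h)/2-s["position"]-[0,0,.0265]))
# left/right long edges of board
l1,l2=f(237,110,.060),f(245,325,.062);print(np.degrees(np.arctan2(*(l2-l1)[[1,0]])))
r1,r2=f(537,160,.060),f(525,325,.062);print(np.degrees(np.arctan2(*(r2-r1)[[1,0]])))
E
```

```text
t 6.9 pos [0.5429 0.1643 0.1639] jaw yaw -14.74 down [ 0.003 -0.001 -1.   ] F [-0.69 -0.67 -2.31] T [-0.01 -0.09  0.03] w 23.9 j [-0.07  0.44 -0.43  1.77  0.22  0.98 -0.85]
board w 0.18640894499453015 strip w 0.049816032614665474
y yaw -15.785271099794137 -14.544758993663779
-15.785271099794137 seat from strip [0.54701095 0.16903041] from board [0.54984773 0.17012421]
-15.1 seat from strip [0.54787558 0.16879156] from board [0.55128878 0.16972612]
-14.544758993663779 seat from strip [0.5485782  0.16860563] from board [0.55245981 0.16941623]
level end [0.55964867 0.22756213 0.19044551] 0.06548697839302299
-105.10589036637862
-105.6338775857406
```

View pics/top4.png

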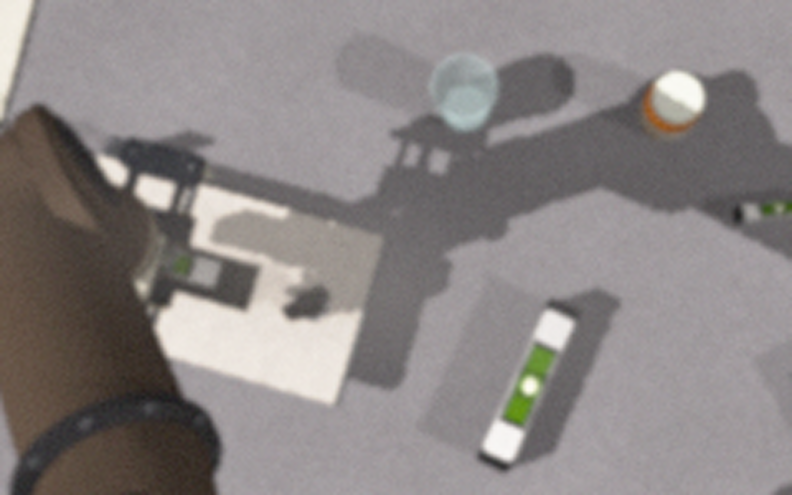

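Call:
servo_tool --plan '[[[0.5,0.4,-3],[0,0,-0.6]],[[0.5,0.4,-6],[0,0,-0.6]],[[0.5,0.4,-7.5],[0,0,-0.6]],[[0.5,0.4,-8],[0,0,-0.6]],[[0.5,0.4,-8],[0,0,-0.6]],[[0.5,0.4,-8],[0,0,-0.6]]]'

```text
clock: 7.5
position: [0.5487, 0.1681, 0.0851]
ee_rot: [1.406, 1.066, -1.4]
force: [0.0, -0.9, -2.1]
width: 0.26
```

```bash
python3 - <<'E'
from h import *
st()
p=get("wrist");save(p,"w5",s=1.5)
E
```

```text
t 7.5 pos [0.5487 0.1681 0.0851] jaw yaw -15.38 down [ 0.005 -0.001 -1.   ] F [ 0.02 -0.9  -2.06] T [-0.04 -0.09 -0.04] w 23.9 j [-0.11  0.54 -0.4   1.83  0.28  0.82 -0.92]
```

View pics/w5.png

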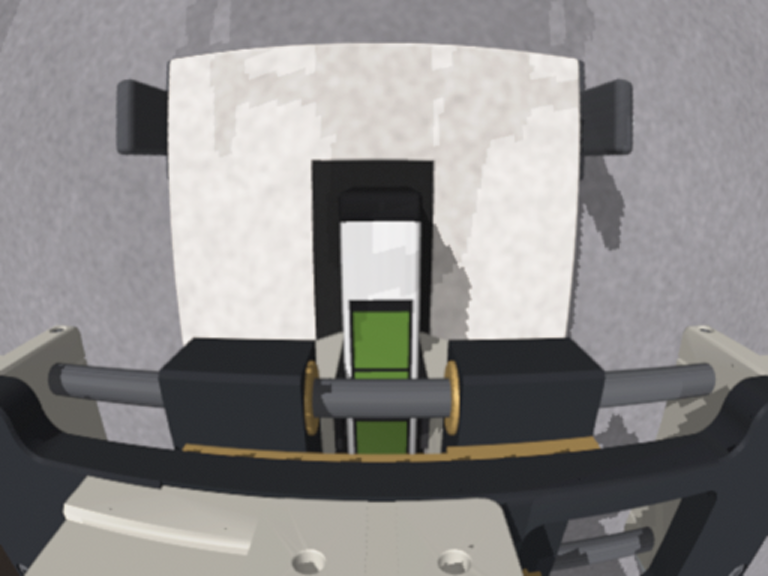

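```bash
python3 - <<'E'
from h import *
p=get("wrist"); s=st()
f=lambda u,v,z:onz(p,(u/1.5,v/1.5),z)
a,b=f(313,160,.0605),f(434,160,.0605); x=np.array([np.cos(np.radians(-105.3)),np.sin(np.radians(-105.3))])
print(np.linalg.norm(a-b),np.degrees(np.arctan2(*(b-a)[[1,0]])),((a+b)/2)[:2]+x*.075, s["position"])
E
```

```text
t 7.6 pos [0.5487 0.1684 0.0851] jaw yaw -15.36 down [ 0.005 -0.001 -1.   ] F [ 0.55  0.77 -2.76] T [ 0.02 -0.09  0.05] w 23.9 j [-0.11  0.54 -0.4   1.83  0.28  0.82 -0.92]
0.049223124987646985 -15.531474127896585 [0.54670827 0.16990335] [0.54872445 0.16835911 0.0851463 ]
```

Call:
servo_tool --plan '[[[-0.2,0.15,-0.5],[0,0,0]],[[-0.2,0.15,-0.8],[0,0,0]],[[-0.2,0.15,-1],[0,0,0]],[[-0.2,0.15,-1.1],[0,0,0]],[[-0.2,0.15,-1.2],[0,0,0]],[[-0.2,0.15,-1.2],[0,0,0]]]'

```text
clock: 8.2
position: [0.5467, 0.17, 0.0736]
ee_rot: [1.406, 1.066, -1.4]
force: [-2.4, -1.2, 7.6]
width: 0.259
```

```bash
python3 - <<'E'
from h import *
st()
E
```

```text
t 8.2 pos [0.5467 0.17   0.0736] jaw yaw -15.36 down [ 0.005 -0.001 -1.   ] F [-2.44 -1.16  7.6 ] T [-0.29  0.73 -0.03] w 23.9 j [-0.12  0.55 -0.39  1.85  0.29  0.79 -0.93]
```

Call:
servo_tool --plan '[[[0,0,-0.1],[0,0,0]],[[0,0,-0.2],[0,0,0]],[[0,0,-0.2],[0,0,0]],[[0,0,-0.2],[0,0,0]]]'

```text
clock: 8.6
position: [0.5466, 0.1698, 0.0729]
ee_rot: [1.406, 1.065, -1.4]
force: [-5.4, -3.7, 16.3]
width: 0.26
```

```bash
python3 - <<'E'
from h import *
st()
E
```

```text
t 8.6 pos [0.5466 0.1698 0.0729] jaw yaw -15.37 down [ 0.006 -0.001 -1.   ] F [-5.37 -3.66 16.3 ] T [-0.35  1.4   0.05] w 23.9 j [-0.12  0.55 -0.39  1.85  0.29  0.79 -0.93]
```

Call:
servo_tool --plan '[[[0,0,-0.1],[0,0,0]],[[0,0,-0.2],[0,0,0]],[[0,0,-0.2],[0,0,0]],[[0,0,-0.2],[0,0,0]],[[0,0,-0.2],[0,0,0]],[[0,0,-0.2],[0,0,0]]]'

```text
clock: 9.2
position: [0.5466, 0.1697, 0.0725]
ee_rot: [1.406, 1.065, -1.399]
force: [-5.4, -3.9, 20.4]
width: 0.259
```

Call:
servo_tool --plan '[[[0,0,0.1],[0,0,0]],[[0,0,0.2],[0,0,0]],[[0,0,0.2],[0,0,0]]]'

```text
clock: 9.5
position: [0.5467, 0.1699, 0.0747]
ee_rot: [1.407, 1.065, -1.399]
force: [-0.7, 1.0, 1.3]
width: 0.259
```

```bash
python3 - <<'E'
from h import *
st()
E
```

```text
t 9.5 pos [0.5467 0.1699 0.0747] jaw yaw -15.37 down [ 0.007 -0.001 -1.   ] F [-0.68  1.02  1.3 ] T [ 0.02  0.18 -0.03] w 23.8 j [-0.12  0.55 -0.39  1.85  0.29  0.79 -0.93]
```

Call:
servo_tool --plan '[[[0,0,0],[0,0,0]],[[0,0,0],[0,0,0]],[[0,0,0],[0,0,0]],[[0,0,0],[0,0,0]],[[0,0,2],[0,0,0]],[[0,0,4],[0,0,0]],[[0,0,6],[0,0,0]],[[0,0,7],[0,0,0]]]' --grip 0.5

```text
clock: 10.3
position: [0.5474, 0.1703, 0.1462]
ee_rot: [1.408, 1.064, -1.397]
force: [0.5, 0.6, -0.5]
width: 0.499
```

```bash
python3 - <<'E'
from h import *
st()
p=get("wrist");save(p,"w6",s=1.5)
E
```

```text
t 10.3 pos [0.5474 0.1703 0.1462] jaw yaw -15.37 down [ 0.009 -0.001 -1.   ] F [ 0.47  0.59 -0.46] T [-0.01 -0.07  0.02] w 45.9 j [-0.09  0.47 -0.43  1.78  0.24  0.94 -0.88]
```

View pics/w6.png

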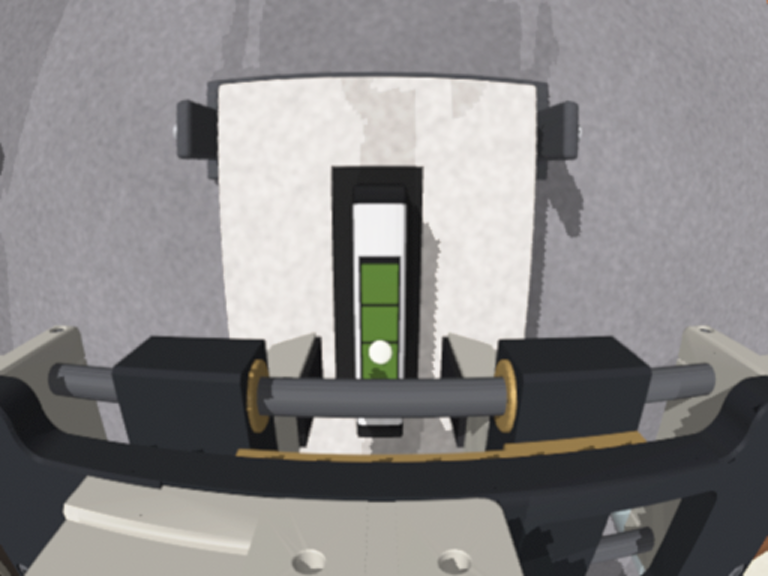

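Call:
servo_tool --plan '[[[0,0,5],[0,0,0]],[[-0.5,-2,10],[0,0,7]],[[-1.5,-6,11],[0,0,14]],[[-2.5,-10,11],[0,0,21]],[[-3.7,-13.5,11],[0,0,28]],[[-3.7,-13.5,11],[0,0,35]],[[-3.7,-13.5,11],[0,0,41]],[[-3.7,-13.5,11],[0,0,41]],[[-3.7,-13.5,11],[0,0,41]]]'

```text
clock: 11.25
position: [0.5107, 0.0354, 0.2566]
ee_rot: [0.883, 1.385, -0.868]
force: [0.5, 0.4, 0.1]
width: 0.499
```

```bash
python3 - <<'E'
from h import *
st()
p=get("wrist");save(p,"w7",s=1.5)
for q in("foot_grip","bubble_mid","level_center"):
  for a in arm.trace(p,q)[:2]: print(q,a["score"],a["at"],a["pixels"].sum())
E
```

```text
t 11.25 pos [0.5107 0.0354 0.2566] jaw yaw 25.45 down [ 0.007  0.006 -1.   ] F [0.52 0.41 0.06] T [-0.03 -0.13 -0.01] w 45.9 j [ 0.29  0.28 -0.57  1.77  0.16  1.13  0.11]
foot_grip 0.6 [253.7, 181.1] 923
level_center 0.96 [333.0, 85.9] 3000
```

View pics/w7.png

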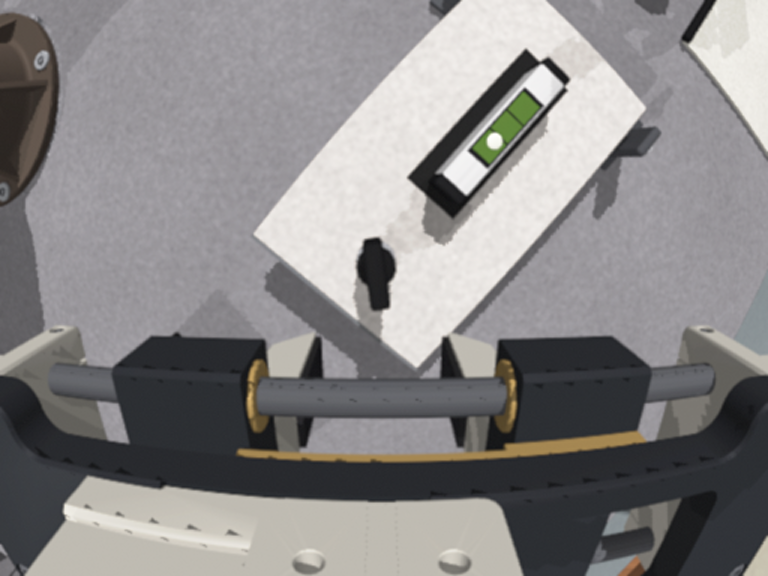

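```bash
python3 - <<'E'
from h import *
p=get("wrist"); s=st(); save(p,"w7z",(220,140,290,225),8)
f=lambda u,v,z:onz(p,(u/1.5,v/1.5),z)
for z in (.124,.128):
    a,b=f(373,240,z),f(380,308,z); print(a,b,(a+b)/2,np.linalg.norm(a-b),np.degrees(np.arctan2(*(a-b)[[1,0]])))
E
```

```text
t 11.5 pos [0.5109 0.0357 0.257 ] jaw yaw 25.6 down [ 0.008  0.006 -1.   ] F [ 1.03 -0.51 -0.15] T [-0.  -0.1  0. ] w 45.9 j [ 0.28  0.28 -0.57  1.77  0.16  1.13  0.11]
[0.4967268  0.05752596 0.124     ] [0.52112889 0.01720158 0.124     ] [0.50892784 0.03736377 0.124     ] 0.047132975015572856 121.18001145510014
[0.49649106 0.05809111 0.128     ] [0.52055796 0.01832063 0.128     ] [0.50852451 0.03820587 0.128     ] 0.04648555603314804 121.18001145510009
```

View pics/w7z.png

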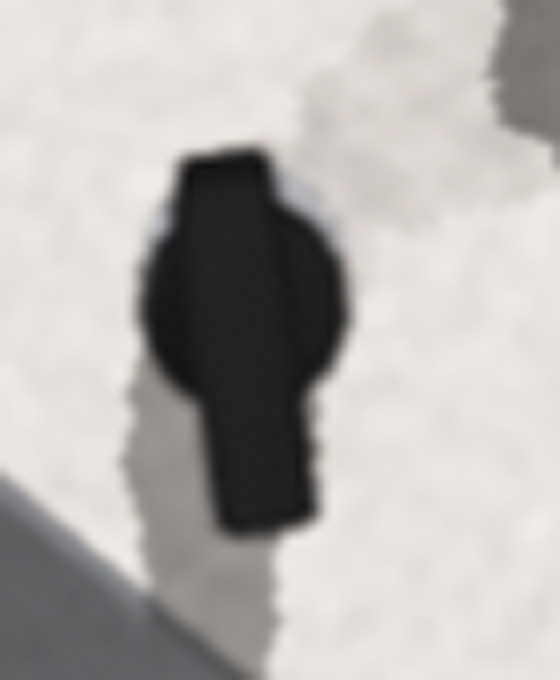

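Call:
servo_tool --plan '[[[-0.2,0.2,-4],[0,0,3]],[[-0.2,0.2,-8],[0,0,6]],[[-0.2,0.2,-10],[0,0,6]],[[-0.2,0.2,-10],[0,0,6]],[[-0.2,0.2,-10],[0,0,6]]]'

```text
clock: 12.0
position: [0.5091, 0.0381, 0.1575]
ee_rot: [0.802, 1.418, -0.786]
force: [-0.0, -0.2, 0.3]
width: 0.501
```

Call:
servo_tool --plan '[[[0,0,0],[3.4,2.1,0]],[[0,0,0],[6.8,4.2,0]],[[0,0,0],[6.8,4.2,0]],[[0,0,0],[6.8,4.2,0]]]'

```text
clock: 12.4
position: [0.51, 0.0379, 0.1585]
ee_rot: [0.872, 1.538, -0.744]
force: [0.2, 0.9, -0.2]
width: 0.496
```

```bash
python3 - <<'E'
from h import *
s=st()
p=get("wrist");save(p,"w8",s=1.5)
print(proj(p,s["position"])*1.5, proj(p,[s["position"][0],s["position"][1],.128])*1.5)
E
```

```text
t 12.4 pos [0.51   0.0379 0.1585] jaw yaw 31.43 down [-0.064  0.124 -0.99 ] F [ 0.21  0.93 -0.22] T [-0.14 -0.25 -0.03] w 45.7 j [ 0.37  0.43 -0.6   1.85  0.13  0.97  0.28]
[379.51895596 358.53348517] [378.95420672 339.95742994]
```

View pics/w8.png

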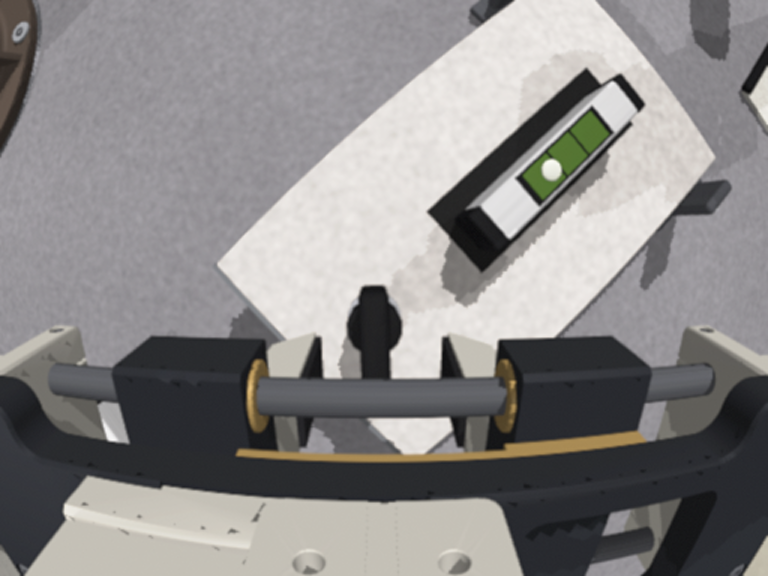

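Call:
servo_tool --plan '[[[-0.2,0,-2],[0,0,0]],[[-0.2,0,-4],[0,0,0]],[[-0.2,0,-5.2],[0,0,0]],[[-0.2,0,-5.8],[0,0,0]],[[-0.2,0,-5.8],[0,0,0]],[[-0.2,0,-5.8],[0,0,0]]]'

```text
clock: 13.05
position: [0.5079, 0.0388, 0.101]
ee_rot: [0.871, 1.539, -0.742]
force: [-1.0, 0.0, 0.5]
width: 0.505
```

```bash
python3 - <<'E'
from h import *
s=st()
p=get("wrist");save(p,"w9",s=1.5)
p=get("scene");save(p,"s9",(230,80,430,230),3.5)
E
```

```text
t 13.05 pos [0.5079 0.0388 0.101 ] jaw yaw 31.53 down [-0.063  0.124 -0.99 ] F [-0.97  0.    0.48] T [-0.17 -0.24  0.01] w 46.5 j [ 0.34  0.5  -0.58  1.91  0.18  0.84  0.25]
```

View pics/w9.png

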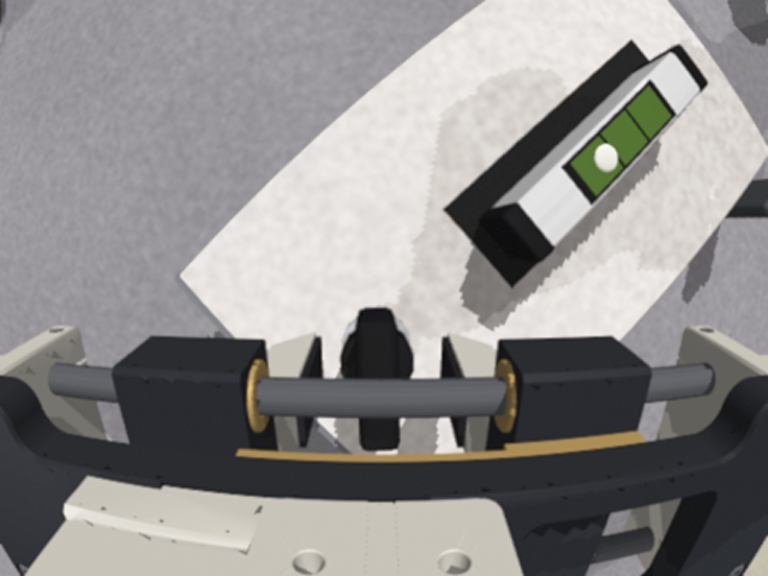

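View pics/s9.png

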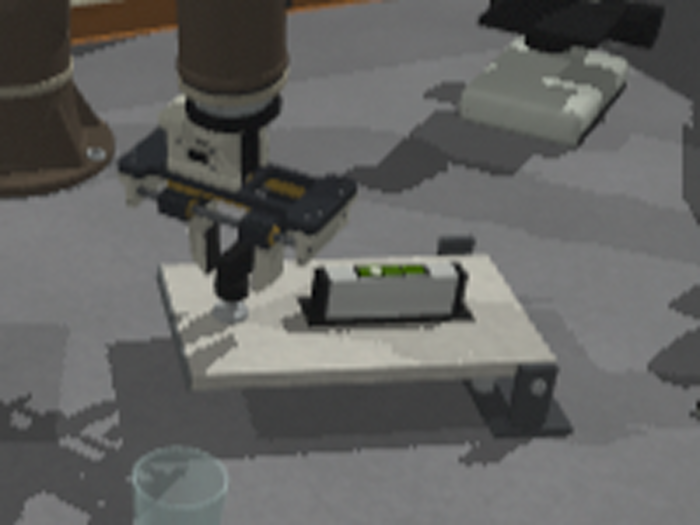

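The knob bar is centred between the fingers (col≈377) and the bubble is in view at (605,157), so I'm gripping now.

Call:
servo_tool --plan '[[[0,0,0],[0,0,0]],[[0,0,0],[0,0,0]],[[0,0,0],[0,0,0]],[[0,0,0],[0,0,0]],[[0,0,0],[0,0,0]]]' --grip 0 --squeeze 50

```text
clock: 13.65
position: [0.5064, 0.0377, 0.1007]
ee_rot: [0.869, 1.54, -0.745]
force: [-1.1, -2.2, 0.4]
width: 0.149
```

Call:
servo_tool --plan '[[[0,0,-0.15],[0,0,0]],[[0,0,-0.3],[0,0,0]],[[0,0,-0.3],[0,0,0]],[[0,0,-0.3],[0,0,0]]]'

```text
clock: 14.05
position: [0.5064, 0.0375, 0.0977]
ee_rot: [0.869, 1.54, -0.745]
force: [-2.3, -2.7, 5.2]
width: 0.15
```

```bash
python3 - <<'E'
from h import *
s=st()
p=get("wrist");save(p,"w10",s=1.5)
E
```

```text
t 14.05 pos [0.5064 0.0375 0.0977] jaw yaw 31.52 down [-0.066  0.122 -0.99 ] F [-2.26 -2.68  5.18] T [-0.52  0.46  0.22] w 13.8 j [ 0.34  0.51 -0.57  1.92  0.18  0.84  0.24]
```

Call:
servo_tool --plan '[[[0,0,-0.1],[0,0,0]],[[0,0,-0.2],[0,0,0]],[[0,0,-0.2],[0,0,0]]]'

```text
clock: 14.4
position: [0.5063, 0.0374, 0.0962]
ee_rot: [0.869, 1.54, -0.745]
force: [-2.4, -4.2, 9.6]
width: 0.148
```

Call:
servo_tool --plan '[[[0,0,-0.1],[0,0,0]],[[0,0,-0.2],[0,0,0]],[[0,0,-0.2],[0,0,0]]]'

```text
clock: 14.7
position: [0.5065, 0.0375, 0.096]
ee_rot: [0.868, 1.539, -0.746]
force: [-8.5, -4.9, 28.3]
width: 0.151
```

Call:
servo_tool --plan '[[[0,0,-0.09],[0,0,0]],[[0,0,-0.09],[0,0,0]],[[0,0,-0.09],[0,0,-6]],[[0,0,-0.09],[0,0,-12]],[[0,0,-0.09],[0,0,-18]],[[0,0,-0.09],[0,0,-24]],[[0,0,-0.09],[0,0,-30]],[[0,0,-0.09],[0,0,-30]]]'

```text
clock: 15.5
position: [0.5075, 0.0378, 0.0961]
ee_rot: [1.297, 1.315, -1.117]
force: [-2.0, -1.5, 11.0]
width: 0.149
```

```bash
python3 - <<'E'
from h import *
s=st()
p=get("wrist");save(p,"w11",s=1.5)
E
```

```text
t 15.5 pos [0.5075 0.0378 0.0961] jaw yaw 1.29 down [ 0.007  0.138 -0.99 ] F [-2.02 -1.47 10.95] T [-0.02  0.39 -0.1 ] w 13.7 j [ 0.26  0.45 -0.45  1.99  0.08  0.72 -0.18]
```

View pics/w11.png

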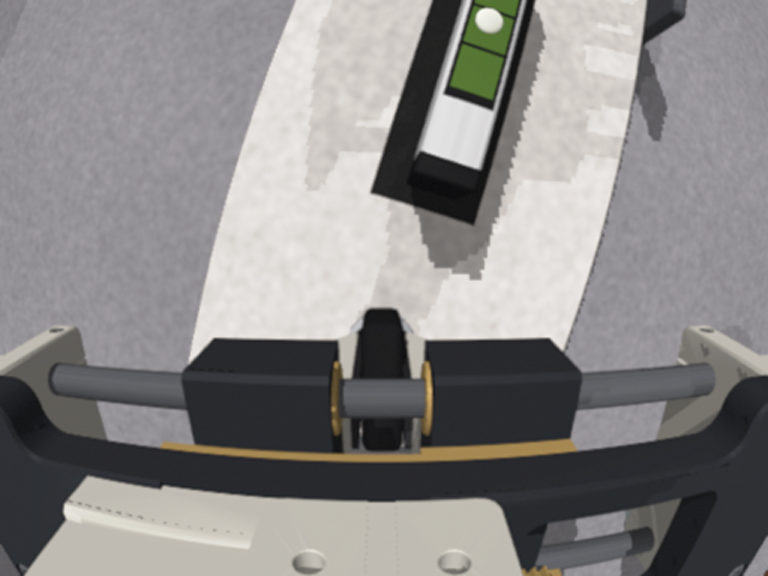

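Call:
servo_tool --plan '[[[0,0,-0.12],[0,0,0]],[[0,0,-0.12],[0,0,0]],[[0,0,-0.12],[0,0,0]],[[0,0,-0.12],[0,0,0]],[[0,0,-0.12],[0,0,0]],[[0,0,-0.12],[0,0,0]],[[0,0,-0.12],[0,0,0]],[[0,0,-0.12],[0,0,0]],[[0,0,-0.12],[0,0,0]],[[0,0,-0.12],[0,0,0]],[[0,0,-0.12],[0,0,0]],[[0,0,-0.12],[0,0,0]]]'

```text
clock: 16.75
position: [0.5077, 0.0379, 0.096]
ee_rot: [1.295, 1.315, -1.115]
force: [-6.3, -3.9, 19.3]
width: 0.151
```

```bash
python3 - <<'E'
from h import *
s=st()
p=get("wrist");save(p,"w12",(230,0,400,130),4.5)
E
```

```text
t 16.75 pos [0.5077 0.0379 0.096 ] jaw yaw 1.42 down [ 0.007  0.138 -0.99 ] F [-6.29 -3.94 19.33] T [-0.31  1.71  0.09] w 13.9 j [ 0.26  0.45 -0.45  1.99  0.08  0.72 -0.18]
```

View pics/w12.png

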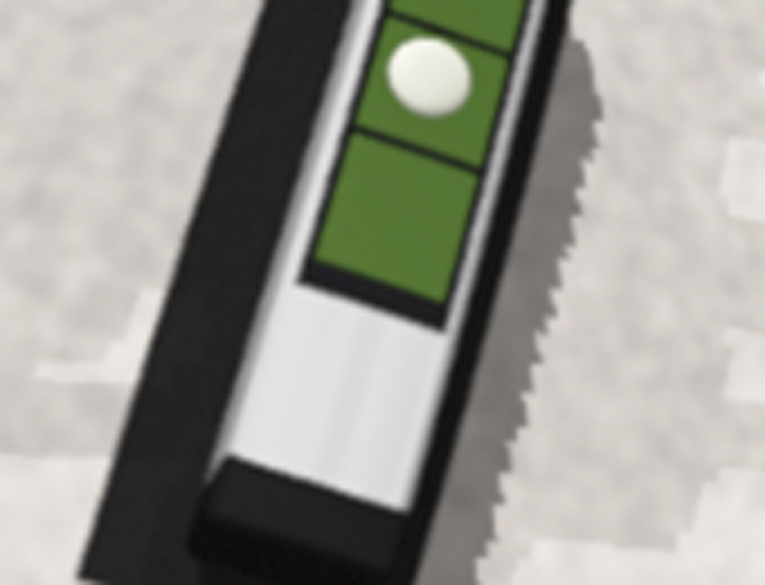

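Call:
servo_tool --plan '[[[0,0,-0.1],[0,0,-3]],[[0,0,-0.1],[0,0,-7]],[[0,0,-0.1],[0,0,-7]],[[0,0,-0.1],[0,0,-7]],[[0,0,-0.1],[0,0,-7]],[[0,0,-0.1],[0,0,-7]],[[0,0,-0.1],[0,0,-7]],[[0,0,-0.1],[0,0,-7]],[[0,0,-0.1],[0,0,-7]],[[0,0,-0.1],[0,0,-7]],[[0,0,-0.1],[0,0,-7]],[[0,0,-0.1],[0,0,-7]]]'

```text
clock: 18.0
position: [0.508, 0.038, 0.096]
ee_rot: [1.392, 1.249, -1.199]
force: [-5.7, -3.7, 17.0]
width: 0.151
```

Call:
servo_tool --plan '[[[0,0,-0.1],[0,0,0]],[[0,0,-0.1],[0,0,0]],[[0,0,-0.1],[0,0,0]],[[0,0,-0.1],[0,0,0]],[[0,0,-0.1],[0,0,0]],[[0,0,-0.1],[0,0,0]],[[0,0,-0.1],[0,0,0]],[[0,0,-0.1],[0,0,0]]]'

```text
clock: 18.8
position: [0.508, 0.0379, 0.096]
ee_rot: [1.392, 1.248, -1.199]
force: [-5.7, -3.9, 18.5]
width: 0.152
```

```bash
python3 - <<'E'
from h import *
s=st()
p=get("wrist");save(p,"w13",(230,0,400,130),4.5)
E
```

```text
t 18.8 pos [0.508  0.0379 0.096 ] jaw yaw -5.65 down [ 0.025  0.136 -0.99 ] F [-5.66 -3.86 18.48] T [-0.37  1.7   0.05] w 13.9 j [ 0.24  0.43 -0.41  2.    0.06  0.69 -0.28]
```

View pics/w13.png

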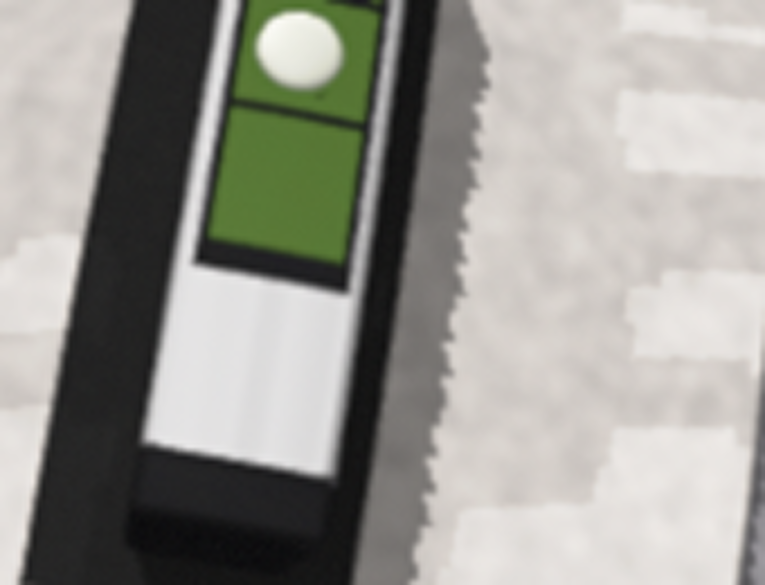

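Call:
servo_tool --plan '[[[0,0,-0.09],[0,0,-2.5]],[[0,0,-0.09],[0,0,-2.5]],[[0,0,-0.09],[0,0,-2.5]],[[0,0,-0.09],[0,0,-2.5]],[[0,0,-0.09],[0,0,-2.5]],[[0,0,-0.09],[0,0,-2.5]],[[0,0,-0.09],[0,0,-2.5]],[[0,0,-0.09],[0,0,-2.5]],[[0,0,-0.09],[0,0,-2.5]],[[0,0,-0.09],[0,0,-2.5]],[[0,0,-0.09],[0,0,-2.5]],[[0,0,-0.09],[0,0,-2.5]]]'

```text
clock: 20.05
position: [0.5081, 0.038, 0.096]
ee_rot: [1.426, 1.223, -1.228]
force: [-5.5, -2.8, 17.4]
width: 0.151
```

Call:
servo_tool --plan '[[[0,0,-0.09],[0,0,0]],[[0,0,-0.09],[0,0,0]],[[0,0,-0.09],[0,0,0]],[[0,0,-0.09],[0,0,0]],[[0,0,-0.09],[0,0,0]],[[0,0,-0.09],[0,0,0]],[[0,0,-0.09],[0,0,0]],[[0,0,-0.09],[0,0,0]]]'

```text
clock: 20.85
position: [0.5081, 0.038, 0.096]
ee_rot: [1.427, 1.222, -1.228]
force: [-6.0, -3.4, 17.4]
width: 0.147
```

```bash
python3 - <<'E'
from h import *
s=st()
p=get("wrist");save(p,"w14",(230,0,360,100),6)
p=get("scene");save(p,"s14",(290,120,390,190),7.5);save(p,"s14f",s=1.5)
for i in range(2):st()
E
```

```text
t 20.85 pos [0.5081 0.038  0.096 ] jaw yaw -8.18 down [ 0.032  0.134 -0.99 ] F [-6.   -3.35 17.4 ] T [-0.34  1.58  0.1 ] w 13.5 j [ 0.22  0.43 -0.4   2.01  0.05  0.68 -0.32]
t 20.95 pos [0.5081 0.038  0.096 ] jaw yaw -8.18 down [ 0.032  0.134 -0.99 ] F [-5.52 -2.42 17.1 ] T [-0.37  1.61  0.12] w 14.2 j [ 0.22  0.43 -0.4   2.01  0.05  0.68 -0.32]
t 20.95 pos [0.5081 0.038  0.096 ] jaw yaw -8.18 down [ 0.032  0.134 -0.99 ] F [-5.52 -2.42 17.1 ] T [-0.37  1.61  0.12] w 14.2 j [ 0.22  0.43 -0.4   2.01  0.05  0.68 -0.32]
```

View pics/w14.png

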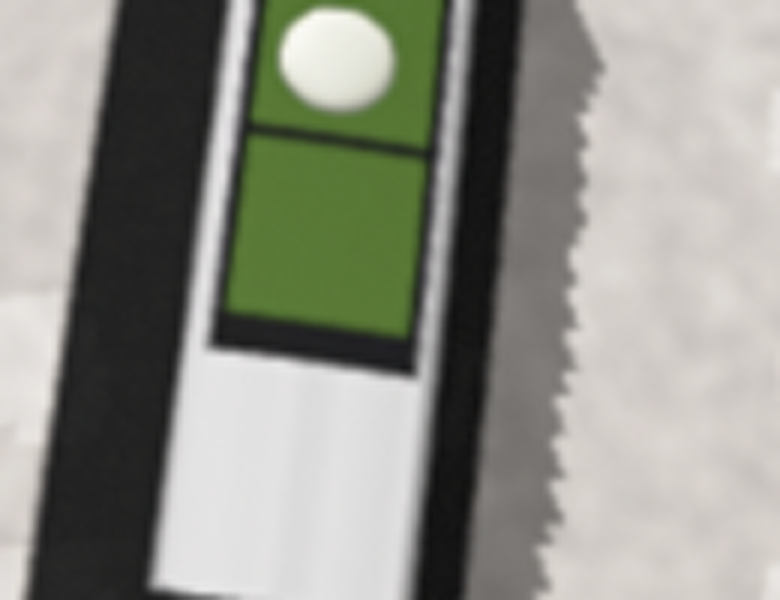

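View pics/s14.png

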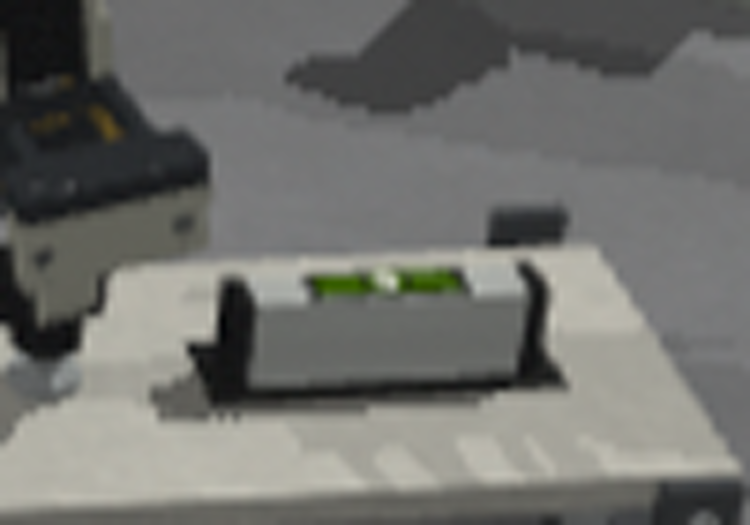

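View pics/s14f.png

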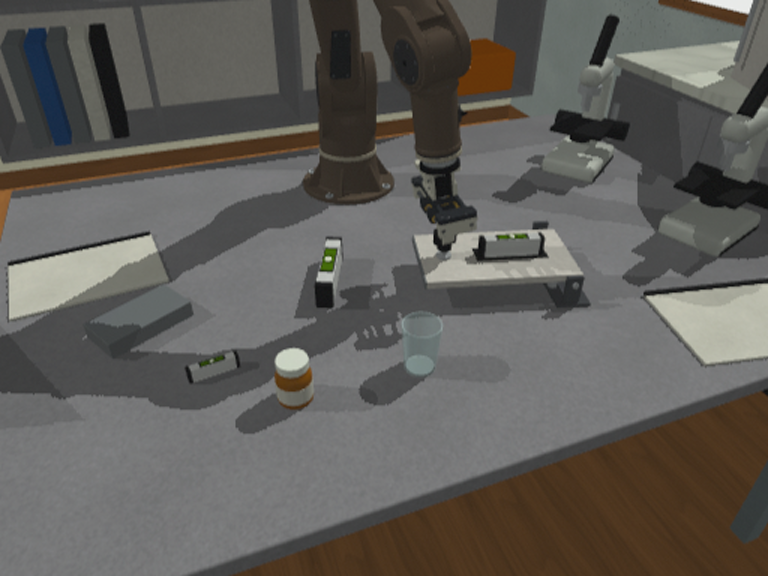

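```bash
python3 - <<'E'
from h import *
st(); print(arm.sign_off())
E
```

```text
t 20.95 pos [0.5081 0.038  0.096 ] jaw yaw -8.18 down [ 0.032  0.134 -0.99 ] F [-5.52 -2.42 17.1 ] T [-0.37  1.61  0.12] w 14.2 j [ 0.22  0.43 -0.4   2.01  0.05  0.68 -0.32]
the job is handed in; nothing more can be done
None
```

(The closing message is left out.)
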